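# Count one row of chilling balls into the blue cup

### The job

Slide the blue cup along the table, without lifting it, into the row between the white and the clay cup until it stands fully home against the rail, letting it nudge its neighbours apart without toppling them. Then press the orange paddle slowly down until you feel it come up firmly on its sprung stop, without forcing it, so that only the front row of steel balls rolls off the tray into the blue cup, and let the tray come back level with the back row still on it. Leave the things around as they are.

Things in the scene. Friction and masses are not known exactly. Their poses are not given: they have to be found in the camera images.
- stand: fixed teak shelf, 140 x 350 mm, top 118 and underside 100 mm above the table, on two black pegs (x 80, y +-140 mm). Origin on the table below the tray's hinge line, mid-width. z up, y along the shelf, -x out of its open front, roughly to the robot, where the cups stand. Board spans x 4 to 144 mm.
- rail (a point): top front edge, mid-length, of the fixed teak rail along y on the table below the shelf's front: 20 mm high, front face at stand x = +17.5 mm, 320 mm long. The row of cups stands against it.
- home (a point): on the table at stand x = -28, y = 0 mm: where the centre of the blue cup's foot is when it stands fully home, touching the rail and centred before the tray's lip
- tray: white plastic ball-counting tray, hinged over the shelf's front edge. Origin on the hinge line, 130 mm above the table, mid-width; axes as the stand's when level (its rest). Tips about y, lip end (-x) down, up to 66 deg. A weak damped spring brings it back level when let go; moving it takes under 2.5 N at the paddle.
- lip (a point): top of the tray's front lip, mid-width. In the tray's frame (mm): floor z 8; lip 1.8 high, x -3 to 0; ridge 5.5 high, x 18 to 22; rear wall x 42.5; side walls y +-32. Front row (between lip and ridge) rolls over the lip at about 35 deg of tilt and falls 10 to 45 mm before it; back row (behind the ridge) would go at about 63 deg or if jerked.
- paddle (a point): middle of the top face of the orange paddle (50 x 36 x 4 mm) on the tray's arm, at its -y side: 165 mm from mid-width, 60 mm from the hinge line towards -x. Slopes 22 deg up to its free end when the tray is level. Pressed 35 to 60 mm nearly straight down, it tips the tray by as much as it turns.
- stop_foot (a point): foot on the table of the stop post (16 mm thick, in a 32 mm steel collar) below the paddle. The post's sprung rubber dome is set to a new height each time, not measured: the paddle meets it at a tilt somewhere between 38 and 52 deg; from there the force rises about 3 N per mm. At 4 to 8 N the stop is surely met; over 20 N strains the hinge.
- cup_blue: wide blue ceramic cup without handle, 60 mm high, outer radius 38 mm at the foot, 46 mm at its belly (22 mm up) and 44 mm at the rim, wall 4 mm, floor 5 mm, 0.25 kg. Origin: centre of its underside. It starts before the row.
- cup_white: white ceramic cup, 70 mm high, outer radius 33 mm at the foot, 38 mm at its belly (20 mm up) and 36 mm at the rim, 0.22 kg, origin at the centre of its underside; stands in the row at one side of the gap
- cup_clay: terracotta cup, 54 mm high, outer radius 34 mm at the foot, 38 mm at its belly (22 mm up) and 37 mm at the rim, 0.20 kg, origin at the centre of its underside; stands in the row at the other side of the gap. The gap between the two is about 70 mm, narrower than the blue cup; All three are smoothly glazed (friction about 0.3) and slide aside easily.
- front1: steel chilling ball, 20 mm diameter, 33 g, origin at its centre; starts in the front row of the tray, number 1 of 3 across it
- front2: steel chilling ball, 20 mm diameter, 33 g, origin at its centre; starts in the front row of the tray, number 2 of 3 across it
- front3: steel chilling ball, 20 mm diameter, 33 g, origin at its centre; starts in the front row of the tray, number 3 of 3 across it
- back1: steel chilling ball, 20 mm diameter, 33 g, origin at its centre; starts in the back row of the tray, number 1 of 3 across it
- back2: steel chilling ball, 20 mm diameter, 33 g, origin at its centre; starts in the back row of the tray, number 2 of 3 across it
- back3: steel chilling ball, 20 mm diameter, 33 g, origin at its centre; starts in the back row of the tray, number 3 of 3 across it
- carafe: glass carafe with steel lid on the white rotating tray at the left, 80 mm wide, 164 mm high, origin under its centre; bystander
- funnel: white plastic funnel, mouth down on the shelf, 84 mm wide, 80 mm high, origin under its centre; bystander
- scoop: wooden scoop lying on the table, 170 mm long, to the right; bystander
- jar: amber glass jar with wooden cap, 60 mm wide, 90 mm high, on the shelf; bystander
Not all that is in view belongs to the job. Leave any yellow look-alike of the cup_clay alone. Of the things shaped like the cup_blue, the blue one is meant.

How it is judged:
By the outcome, as a careful person would: the job done as asked, in the order asked, and still so for the second after the job is handed in, with the robot touching nothing.
It also fails if it takes over 56 s, if anything falls off the work surface, if the arm or the gripper's body presses on something with over 40 N, if the wrist force passes 120 N, or if a joint passes its speed limit or range.

### The arm

A 6-joint arm with a two-finger parallel gripper is mounted at the origin on the work surface. World frame = base frame: x ahead of the robot, y to its left, z up, the work surface at z = 0. Lengths are in m, angles in rad, forces in N, time in s.
With the tool pointing down it reaches from about 0.3 to 0.85 m from the base axis. Payload 5.4 kg.
Tool frame: the origin (TCP) lies on the mounting face of the last link; the fingertips stand 173 mm ahead of it and the grasp point (between the pads) lies 155 mm ahead of it; y points along the fingers, z is the direction in which the jaws open and shut, and the axes are right-handed (so a half turn about y gives the same grasp; the last joint's range is limited). The gripper opens to 85 mm and grips with 20 to 120 N. Pads are 22 mm wide; open, the fingers measure 114 mm over their backs; the gripper's body (76 mm by 85 mm) begins 54 mm behind the grasp point. The pads swing forward as they close: fully open they stand 13 mm farther back than shut.
Start: joints at [-1.372, 0.158, 1.597, -0, 1.386, -0.21], TCP at [0.229, -0.528, 0.405] pointing down, gripper open.
Joint ranges: [-2.91, 2.91], [-0.94, 2.29], [0.18, 2.7], [-1.29, 4.43], [0.17, 2.64], [-3, 3]. Speed limits (rad/s): [2.57, 2.57, 3.14, 3.14, 3.14, 3.14].

### API

Orientations are given as a unit quaternion [x, y, z, w].
In Python, from workcell import manip gives the robot as it stands.
- The arm moves only by the shell command python3 -m creep 'ROWS' [FORCE]. ROWS is JSON, a list of rows, each an object with "translation": the shift along the tool's x, y, z in units of 30 cm (1.0 is 30 cm), a list of three; "roll": the turn about the tool's y in units of 90 degrees (1.0 is 90 degrees); "hand": the opening, from 0 (shut) to 1 (fully open). In form: [{"translation": [x, y, z], "roll": roll, "hand": hand}, ...]. A call has 1 to 8 rows; each row is the pose to reach, as a shift and turn from the pose commanded when the call began, along the tool's axes at that moment; what a row does not reach only later rows make up. A row lasts 1/8 s, in which the tool goes at most 62.5 mm and 10.7 degrees, less where a joint would pass 70% of its speed; a pose out of reach is approached as far as the arm can. A call with a number of a shift or a turn outside -1 to 1 is refused whole. A call with a gripper value outside its range is refused whole. The fingers move at their own pace and stop on an object; FORCE is the grip in N (left out, the last holds). Time passes only in rows, so rows that repeat a pose let the fingers close. It gives the time, the measured TCP pose, the force and the opening at its end, in the units of the state.
- manip.get_obs(): the state, without advancing time (a new reading comes with each control period).
- manip.camera(name): name is "scene" or "top"; returns (picture, depth): 384x512x3 uint8, red, green, blue; 384x512 float32, m along the optical axis (not along the pixel's ray), 0 where there is no reading.
- manip.camera_info(name): a dict with "fx", "fy", "cx", "cy" (pixels), "xyz" and "attitude" of the camera in the world. Camera axes: x right, y up, looking along -z (the intrinsics and any distortion apply to the point x, -y, -z); pixel columns grow to the right and rows downward; lengths in m; the calibration is good to about 2 mm. A picture is of the moment at which its call begins. camera_info takes no time and is no camera call.
- manip.finish_job(): hands the job in, once; it reports no verdict.
The state is a dict: "time_s": time; "qpos": joint angles; "dq": joint speeds; "joint_torque": joint torques, N m; "eef_pos": TCP position; "orientation": TCP orientation; "ft_force": force on the tool from outside, world axes, zero at the start; "moment": the same for the moment, N m; "grip_width": opening from 0.0 (shut) to 1.0 (fully open).
Only numpy, scipy, OpenCV 4.12 (cv2) and the standard library are available. Lean on these libraries where they do the work, as an engineer would, in place of code of your own. Each camera call takes 0.05 s, during which the arm holds its last target.

## Working session

There is one attempt and no reset: what is moved stays moved. The work goes in short steps, Python scripts to look and compute and a shell command to move; the robot and the scene stay as the last step left them, time stands still between calls to the robot, and variables do not carry over. Pictures are saved under pics/ and viewed, and the job is handed in when it is done.

```bash
ls; mkdir -p pics
python3 - <<'E'
from workcell import manip
import cv2,numpy as np,pickle
print(manip.get_obs())
for n in("scene","top"):
    p,d=manip.camera(n); ci=manip.camera_info(n); print(n,ci)
    np.savez(f"{n}0.npz",p=p,d=d)
    cv2.imwrite(f"pics/{n}0.png",p[:,:,::-1])
E
```

```text
pics
{'time_s': 0.0, 'qpos': array([-1.37208874e+00,  1.59055229e-01,  1.59825495e+00, -9.99219109e-06,
        1.38616432e+00, -2.10107357e-01]), 'dq': array([-1.55624453e-04,  3.50597579e-05,  1.24548595e-03,  5.73719557e-04,
        2.70275832e-04,  5.99295569e-04]), 'joint_torque': array([ 4.09012073e-04, -3.95999193e+01, -3.31428516e+01, -1.89924840e-04,
        8.23536131e-03, -3.69902082e-06]), 'eef_pos': array([ 0.22849425, -0.52734566,  0.40370173]), 'orientation': array([-0.14353374,  0.69305073, -0.69172005,  0.14353438]), 'ft_force': array([-0.3578045 , -0.81431447, -0.8771222 ]), 'moment': array([-0.0087927 ,  0.01809689, -0.0556691 ]), 'grip_width': 1.0018900421815073}
scene {'fx': 499.5144857557781, 'fy': 499.5144857557781, 'cx': 247.13653636344569, 'cy': 192.88446374429364, 'xyz': array([1.12092642, 0.71625852, 1.2115301 ]), 'attitude': array([0.11037971, 0.31056269, 0.88317187, 0.33372832])}
top {'fx': 369.9468958663487, 'fy': 369.9468958663487, 'cx': 255.82953927198486, 'cy': 191.94481149607657, 'xyz': array([0.4489424 , 0.06062329, 1.19948812]), 'attitude': array([ 0.03574306, -0.04968305, -0.70395538,  0.70760219])}
```

View pics/scene0.png

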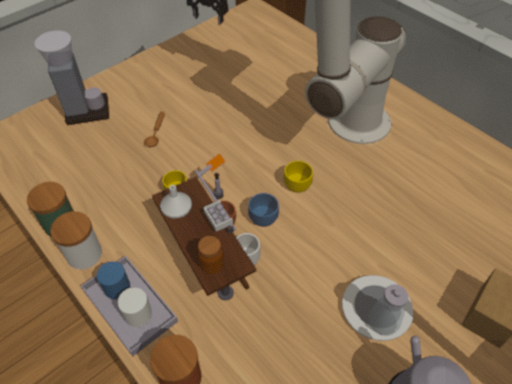

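View pics/top0.png

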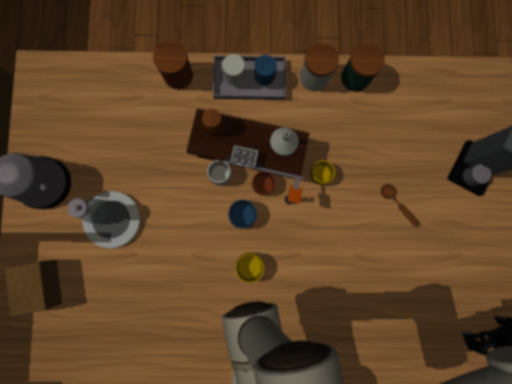

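The scene view shows the blue cup at (263,209), the clay cup at (230,210), the white cup at (247,248), and the paddle at (213,165). In the top view they are at (243,214), (263,183), (220,172) and (295,195). There are also yellow look-alikes at top (250,267) and (323,173), which I will leave alone. Next I'll enlarge the crop to confirm and measure.

```bash
cat > h.py <<'E'
import numpy as np,cv2
from scipy.spatial.transform import Rotation as R
from workcell import manip
def cloud(n,d):
    ci=manip.camera_info(n)
    v,u=np.mgrid[:384,:512]
    P=np.stack([(u-ci['cx'])/ci['fx']*d,-(v-ci['cy'])/ci['fy']*d,-d],-1)
    W=P@R.from_quat(ci['attitude']).as_matrix().T+ci['xyz']
    W[d==0]=np.nan
    return W
def proj(n,X):
    ci=manip.camera_info(n)
    c=(np.atleast_2d(X)-ci['xyz'])@R.from_quat(ci['attitude']).as_matrix()
    return np.stack([ci['cx']+ci['fx']*c[:,0]/-c[:,2],ci['cy']-ci['fy']*c[:,1]/-c[:,2]],-1)
def load(n,k=0):
    z=np.load(f"{n}{k}.npz"); return z['p'],z['d'],cloud(n,z['d'])
def circ(xy):
    A=np.c_[2*xy,np.ones(len(xy))]; s=np.linalg.lstsq(A,(xy**2).sum(1),rcond=None)[0]
    return s[:2],np.sqrt(s[2]+s[:2]@s[:2])
E
python3 - <<'E'
from h import *
for n,(a,b,c,d_) in (("scene",(140,130,320,310)),("top",(170,90,350,240))):
    p,d,W=load(n); print(n,ci:=manip.camera_info(n).keys())
    cr=cv2.resize(p[b:d_,a:c,::-1],None,fx=4,fy=4 if n=="top" else 3.3,interpolation=cv2.INTER_CUBIC) if 0 else cv2.resize(p[b:d_,a:c,::-1],(720,int(720/(c-a)*(d_-b)) if n=="top" else 600),interpolation=cv2.INTER_CUBIC)
    cv2.imwrite(f"pics/{n}0crop.png",cr)
p,d,W=load("top"); print("top table z",np.nanmedian(W[230:250,280:320,2]))
for u,v in((243,214),(263,183),(220,172),(295,195),(323,173),(250,267),(245,157)): print(u,v,W[v,u].round(4))
p,d,W=load("scene"); print("scene table z",np.nanmedian(W[200:240,310:330,2]))
for u,v in((263,209),(230,210),(247,248),(213,165),(217,215)): print(u,v,W[v,u].round(4))
E
```

```text
scene dict_keys(['fx', 'fy', 'cx', 'cy', 'xyz', 'attitude'])
top dict_keys(['fx', 'fy', 'cx', 'cy', 'xyz', 'attitude'])
top table z 0.0005034331644184764
243 214 [0.5222 0.0785 0.0043]
263 183 [0.6235 0.0141 0.0061]
220 172 [0.6585 0.1545 0.0081]
295 195 [ 0.5678 -0.0713  0.1552]
323 173 [ 0.6583 -0.1833  0.0045]
250 267 [0.3546 0.0549 0.0126]
245 157 [0.6789 0.0719 0.1458]
scene table z 0.0019403524636716352
263 209 [0.5064 0.063  0.0057]
230 210 [0.5885 0.0074 0.0184]
247 248 [0.6331 0.135  0.0063]
213 165 [ 0.5824 -0.0669  0.1524]
217 215 [0.6856 0.0788 0.1556]
```

View pics/scene0crop.png

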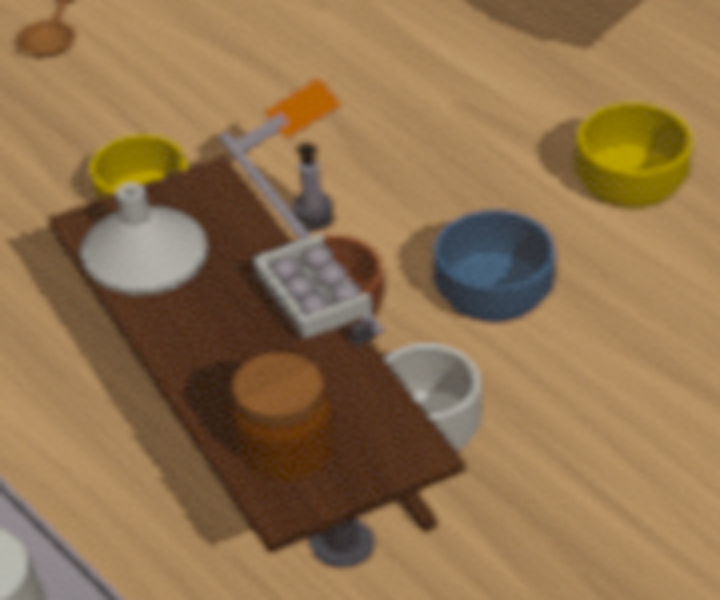

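View pics/top0crop.png

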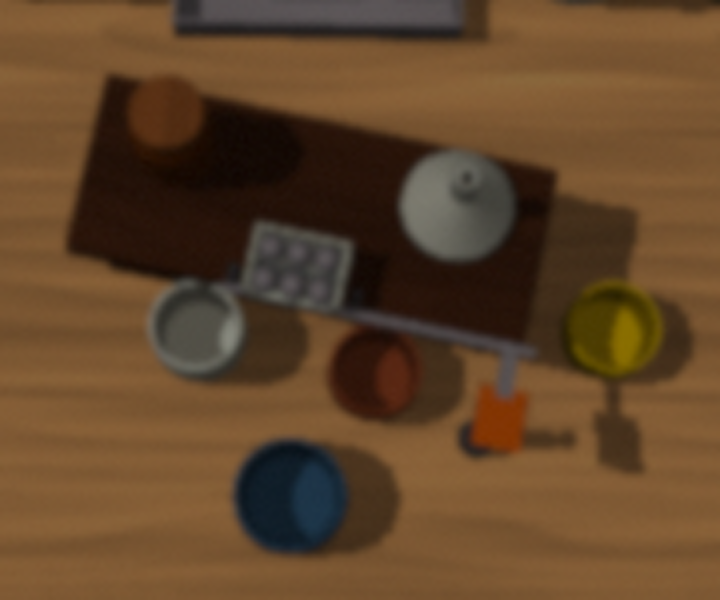

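The crop confirms the blue cup at scene (494,265). It sits in front of the gap between white (432,395) and clay (345,275). The wide yellow cup at (632,155) and the small yellow one at (138,168) are the look-alikes. Next I fit the frames.

```bash
cat >> h.py <<'E'
def rim(n,k,u,v,h,r,win=30):
    p,d,W=load(n,k)
    s=W[max(v-win,0):v+win,max(u-win,0):u+win].reshape(-1,3)
    s=s[~np.isnan(s[:,0])]
    s=s[(abs(s[:,2]-h)<0.006)]
    from scipy.optimize import least_squares
    c0=np.median(s[:,:2],0)
    f=least_squares(lambda c:np.hypot(s[:,0]-c[0],s[:,1]-c[1])-(r-.002),c0,loss='soft_l1',f_scale=.002)
    return f.x,len(s),np.median(abs(f.fun))
E
python3 - <<'E'
from h import *
for nm,h,r,uvT,uvS in(("blue",.06,.044,(243,214),(263,209)),("white",.07,.036,(219,171),(247,246)),("clay",.054,.037,(263,183),(230,212)),("yelSmall",.054,.037,(323,173),(174,182)),("yelWide",.06,.044,(250,267),(298,176))):
    for n,uv in(("top",uvT),("scene",uvS)):
        x,k,e=rim(n,0,*uv,h,r,20 if n=="top" else 22); print(nm,n,x.round(4),k,e.round(4))
for n in("top","scene"):
    p,d,W=load(n)
    M=(abs(W[...,2]-.118)<.005)&(W[...,0]>.55)&(W[...,0]<.9)&(abs(W[...,1])<.3)
    M&=p[...,0]<110
    P=W[M][:,:2].astype(np.float32)
    hsv=cv2.cvtColor(p,cv2.COLOR_RGB2HSV)
    rect=cv2.minAreaRect((P*1000)); print(n,M.sum(),rect,cv2.boxPoints(rect).round(1).tolist(), np.nanmedian(W[M][:,2]))
    O=(hsv[...,0]<14)&(hsv[...,1]>200)&(hsv[...,2]>120)&(W[...,2]>.12)&(W[...,1]<-.03)&(W[...,1]>-.13)&(W[...,0]<.64)&(W[...,0]>.5)
    Q=W[O]; print("paddle",O.sum(),Q.mean(0).round(4),Q.min(0).round(3),Q.max(0).round(3))
    c=Q-Q.mean(0); U,S,V=np.linalg.svd(c); print("normal",V[2].round(3)); print(cv2.minAreaRect((Q[:,:2]*1000).astype(np.float32)))
E
```

```text
blue top [0.5226 0.082 ] 113 0.001
blue scene [0.5219 0.0815] 173 0.0016
white top [0.6519 0.1557] 93 0.001
white scene [0.6512 0.1555] 94 0.001
clay top [0.6206 0.0161] 96 0.0009
clay scene [0.5731 0.0343] 68 0.0075
yelSmall top [ 0.6559 -0.1725] 106 0.0011
yelSmall scene [ 0.6556 -0.1729] 83 0.0011
yelWide top [0.3574 0.0587] 125 0.0011
yelWide scene [0.3561 0.0581] 169 0.0013
top 3716 ((732.6218872070312, 65.12957763671875), (349.7186279296875, 140.49256896972656), 78.03719329833984) [[627.7000122070312, -91.4000015258789], [765.0999755859375, -120.5], [837.5999755859375, 221.60000610351562], [700.0999755859375, 250.8000030517578]] 0.11848560883141235
paddle 146 [ 0.5691 -0.0698  0.1563] [ 0.547 -0.09   0.146] [ 0.592 -0.054  0.166]
normal [ 0.365 -0.089  0.927]
((571.0965576171875, -69.63827514648438), (33.63143539428711, 42.993377685546875), 77.36483001708984)
scene 3748 ((730.8311157226562, 64.12818908691406), (353.2799987792969, 141.71229553222656), 78.10281372070312) [[625.0999755859375, -94.0999984741211], [763.7000122070312, -123.30000305175781], [836.5999755859375, 222.39999389648438], [697.9000244140625, 251.60000610351562]] 0.11922988376073185<stdin>:13: RuntimeWarning: Mean of empty slice.
  ret = um.true_divide(
Traceback (most recent call last):
ValueError: zero-size array to reduction operation minimum which has no identity
```

```bash
cat >> h.py <<'E'
O=np.array([.6593,.0799]); XH=np.array([.9783,-.2070]); YH=np.array([.2070,.9783])
def s2w(x,y): return O+XH*x+YH*y
def w2s(p): d=np.asarray(p)[:2]-O; return np.array([d@XH,d@YH])
def plan(xy,z,jaw=YH):
    "shift in units to TCP xy,z with jaw axis (tool z) along +-jaw, from measured pose"
    o=manip.get_obs(); M=R.from_quat(o['orientation']).as_matrix()
    t=M.T@(np.r_[xy,z]-o['eef_pos'])/.3
    c=M.T@np.r_[jaw,0]          # in tool: rotate about y takes z->(sin a,0,cos a)
    a=np.degrees(np.arctan2(c[0],c[2])); a=(a+90)%180-90
    print("t",o['time_s'],"tcp",o['eef_pos'].round(4),"stand",(w2s(o['eef_pos'])*1000).round(1),"shift",t.round(4),"roll",round(a/90,4),"q6",o['qpos'][5].round(3),"F",o['ft_force'].round(2),"grip",round(o['grip_width'],3))
    return t
E
python3 - <<'E'
from h import *
o=manip.get_obs();print(R.from_quat(o['orientation']).as_matrix().round(3))
b=w2s([.5222,.0818]); print(b)
t=s2w(b[0]-.076,b[1]); print(t); plan(t,.38); plan(t,.185)
E
```

```text
[[-0.918 -0.     0.398]
 [-0.398  0.002 -0.918]
 [-0.    -1.    -0.002]]
[-0.13451823 -0.02652093]
[0.44786018 0.09753185]
t 0.1 tcp [ 0.2285 -0.5274  0.4038] stand [-295.8 -683.3] shift [-1.499   0.0826 -1.6206] roll 0.393 q6 -0.21 F [ 0.4  -0.32  0.25] grip 1.002
t 0.1 tcp [ 0.2285 -0.5274  0.4038] stand [-295.8 -683.3] shift [-1.4987  0.7326 -1.6194] roll 0.393 q6 -0.21 F [ 0.4  -0.32  0.25] grip 1.002
```

```bash
python3 -m creep '[{"translation":[-0.12,0,-0.13],"roll":0.07,"hand":0.7},{"translation":[-0.25,0,-0.27],"roll":0.15,"hand":0.7},{"translation":[-0.38,0,-0.41],"roll":0.22,"hand":0.7},{"translation":[-0.51,0,-0.55],"roll":0.3,"hand":0.7},{"translation":[-0.64,0,-0.69],"roll":0.36,"hand":0.7},{"translation":[-0.75,0,-0.81],"roll":0.393,"hand":0.7},{"translation":[-0.75,0,-0.81],"roll":0.393,"hand":0.7}]' 30
python3 - <<'E'
from h import *
plan((.4479,.0975),.30)
E
```

```text
time_s: 0.98
eef_pos: [0.3389, -0.2127, 0.4043]
orientation: [0.072, 0.704, -0.703, -0.072]
ft_force: [0.2, -0.2, -0.5]
grip_width: 0.698
t 0.975 tcp [ 0.3389 -0.2127  0.4043] stand [-252.9 -352.6] shift [-0.1464  0.3485 -1.0861] roll 0.0029 q6 0.91 F [ 0.15 -0.24 -0.54] grip 0.698
```

```bash
python3 -m creep '[{"translation":[-0.02,0.05,-0.18],"roll":0.0,"hand":0.7},{"translation":[-0.05,0.1,-0.36],"roll":0.0,"hand":0.7},{"translation":[-0.08,0.15,-0.54],"roll":0.0,"hand":0.7},{"translation":[-0.1,0.2,-0.72],"roll":0.0,"hand":0.7},{"translation":[-0.14,0.25,-0.9],"roll":0.0,"hand":0.7},{"translation":[-0.146,0.32,-1.0],"roll":0.0,"hand":0.7},{"translation":[-0.146,0.32,-1.0],"roll":0.0,"hand":0.7}]'
python3 - <<'E'
from h import *
plan((.4479,.0975),.187)
for n in("scene","top"):
    p,d=manip.camera(n); np.savez(f"{n}1.npz",p=p,d=d); cv2.imwrite(f"pics/{n}1.png",cv2.resize(p[100:300,140:400,::-1] if n=="scene" else p[100:300,150:410,::-1],(780,600),interpolation=cv2.INTER_CUBIC))
E
```

```text
time_s: 1.85
eef_pos: [0.443, 0.07, 0.3066]
orientation: [-0.071, -0.703, 0.703, 0.074]
ft_force: [0.0, 0.0, -0.7]
grip_width: 0.699
t 1.85 tcp [0.443  0.07   0.3066] stand [-209.5  -54.5] shift [ 0.0011  0.3987 -0.0934] roll 0.0018 q6 1.663 F [ 0.02  0.04 -0.72] grip 0.699
```

View pics/scene1.png

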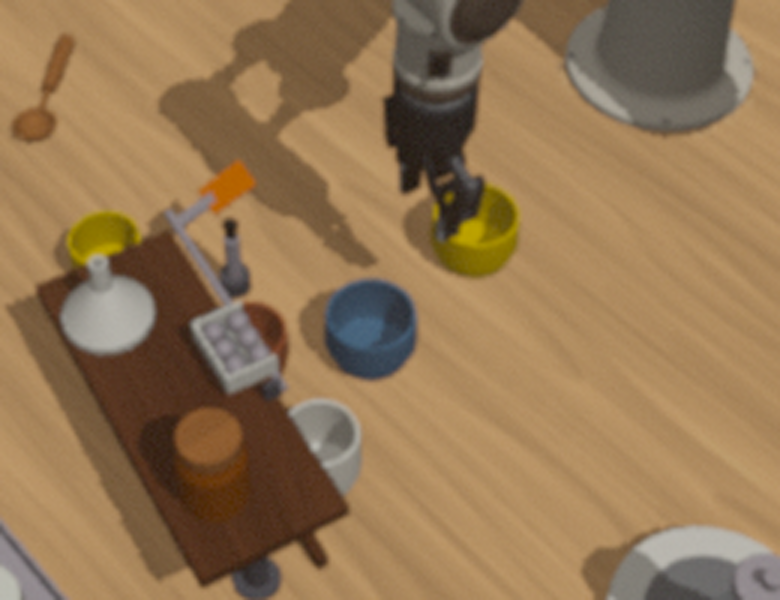

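The gripper is near the wide yellow cup at crop (475,230) and the blue cup stands clear ahead of it. I'll shift sideways, then lower behind the blue cup.

```bash
python3 -m creep '[{"translation":[0,0,-0.093],"roll":0.0,"hand":0.7},{"translation":[0,0.15,-0.093],"roll":0.0,"hand":0.7},{"translation":[0,0.28,-0.093],"roll":0.0,"hand":0.7},{"translation":[0,0.36,-0.093],"roll":0.0,"hand":0.7},{"translation":[0,0.398,-0.093],"roll":0.0,"hand":0.7},{"translation":[0,0.398,-0.093],"roll":0.0,"hand":0.7}]'
python3 - <<'E'
from h import *
plan((.4479,.0975),.187)
for n in("scene","top"):
    p,d=manip.camera(n); np.savez(f"{n}2.npz",p=p,d=d); cv2.imwrite(f"pics/{n}2.png",cv2.resize(p[100:300,140:400,::-1] if n=="scene" else p[100:300,150:410,::-1],(780,600),interpolation=cv2.INTER_CUBIC))
    W=cloud(n,d)
    s=W[(W[...,2]<.07)&(W[...,2]>.008)&(W[...,0]>.42)&(W[...,0]<.465)&(W[...,1]>.0)&(W[...,1]<.2)]
    if len(s): print(n,len(s),[(w2s(q[:2])*1000).round(0).tolist()+[round(q[2]*1000)] for q in s[:40:4]])
E
```

```text
time_s: 2.7
eef_pos: [0.4495, 0.0957, 0.1896]
orientation: [-0.074, -0.703, 0.703, 0.074]
ft_force: [1.1, 0.2, 0.3]
grip_width: 0.701
t 2.7 tcp [0.4495 0.0957 0.1896] stand [-208.6  -28. ] shift [ 0.0063  0.0086 -0.0048] roll -0.0008 q6 1.727 F [1.08 0.18 0.34] grip 0.701
scene 113 [[-200.0, -66.0, 68], [-206.0, -59.0, 67], [-198.0, -57.0, 70], [-212.0, -57.0, 61], [-204.0, -60.0, 58], [-216.0, -57.0, 54], [-207.0, -58.0, 53], [-220.0, -57.0, 46], [-205.0, -56.0, 51], [-220.0, -56.0, 43]]
top 2 [[-216.0, -68.0, 70]]
```

View pics/scene2.png

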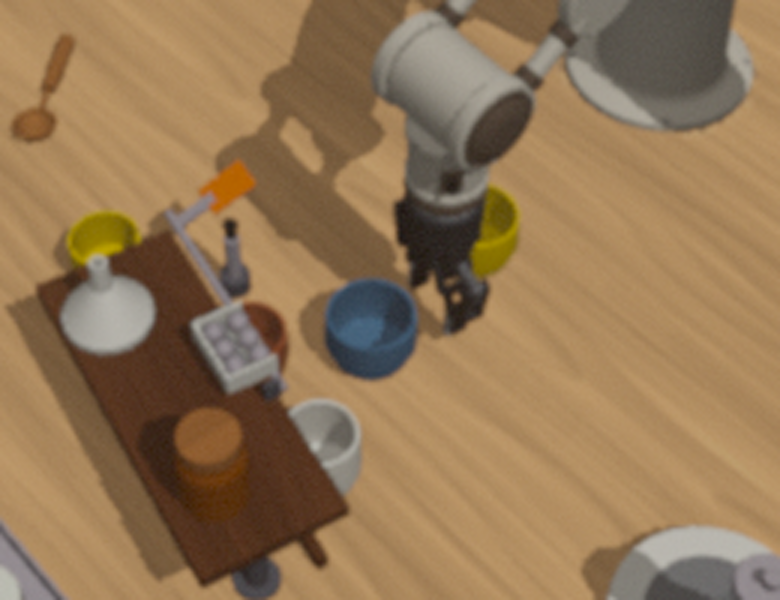

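View pics/top2.png

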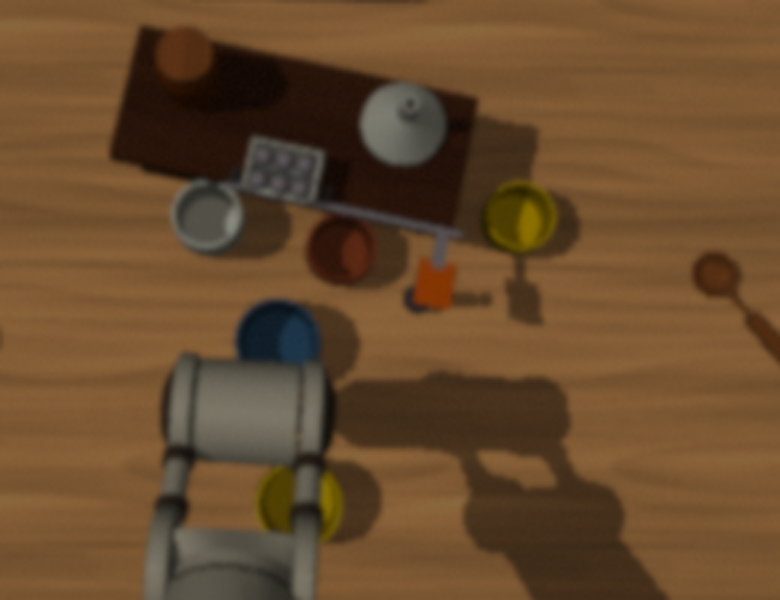

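```bash
python3 -m creep '[{"translation":[-0.05,0,-0.005],"roll":0.0,"hand":0.7},{"translation":[-0.1,0,-0.005],"roll":0.0,"hand":0.7},{"translation":[-0.13,0.0,-0.02],"roll":0.0,"hand":0.7},{"translation":[-0.16,0,-0.035],"roll":0.0,"hand":0.7},{"translation":[-0.19,0,-0.05],"roll":0.0,"hand":0.7},{"translation":[-0.22,0,-0.065],"roll":0.0,"hand":0.7},{"translation":[-0.25,0,-0.08],"roll":0.0,"hand":0.7},{"translation":[-0.27,0,-0.093],"roll":0.0,"hand":0.7}]'
python3 - <<'E'
from h import *
plan(s2w(-.074,0),.189)
for n in("scene","top"):
    p,d=manip.camera(n); np.savez(f"{n}3.npz",p=p,d=d); cv2.imwrite(f"pics/{n}3.png",cv2.resize(p[100:300,140:400,::-1] if n=="scene" else p[100:300,150:410,::-1],(780,600),interpolation=cv2.INTER_CUBIC))
E
```

```text
time_s: 3.8
eef_pos: [0.5348, 0.1072, 0.1893]
orientation: [-0.074, -0.703, 0.703, 0.074]
ft_force: [-1.9, -0.8, 1.1]
grip_width: 0.698
t 3.8 tcp [0.5348 0.1072 0.1893] stand [-127.4    1. ] shift [-0.1782  0.0009  0.0033] roll 0.0 q6 1.756 F [-1.86 -0.77  1.06] grip 0.698
```

View pics/scene3.png

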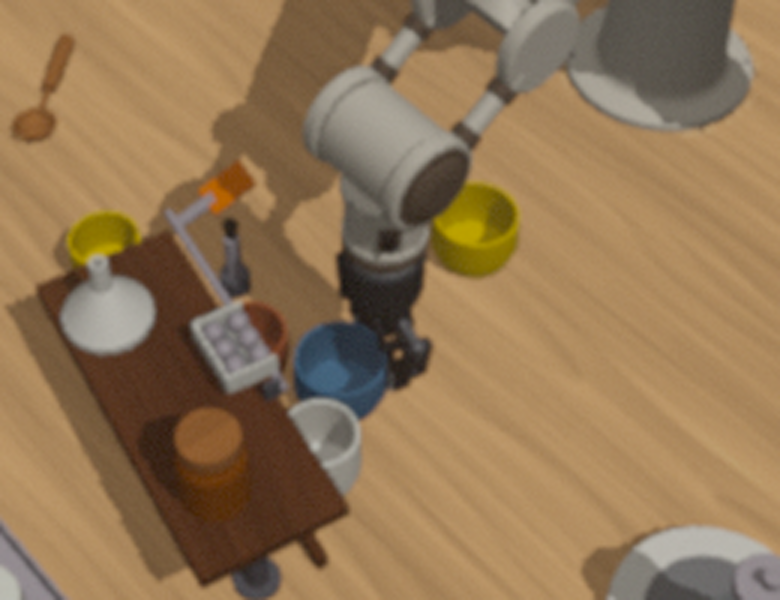

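```bash
cat > rims.py <<'E'
from h import *
import sys
from scipy.optimize import least_squares
# rim fit by colour: k, prior stand pos
def colrim(n,k,col,h,r,c0):
    p,d,W=load(n,k); hsv=cv2.cvtColor(p,cv2.COLOR_RGB2HSV); H,S=hsv[...,0],hsv[...,1]
    if col=="blue": m=(H>95)&(H<125)&(S>90)
    elif col=="clay": m=((H<12)|(H>172))&(S>110)
    else: m=(S<70)
    q=s2w(*c0); m&=(np.hypot(W[...,0]-q[0],W[...,1]-q[1])<r+.02)&(abs(W[...,2]-h)<.006)
    s=W[m]
    if len(s)<10: return None
    f=least_squares(lambda c:np.hypot(s[:,0]-c[0],s[:,1]-c[1])-(r-.002),q,loss='soft_l1',f_scale=.002)
    return (w2s(f.x)*1000).round(1),len(s),round(np.median(abs(f.fun))*1000,1)
k=sys.argv[1]; b=[float(x)/1000 for x in sys.argv[2:8]]
for n in("scene","top"):
    for c,h,r,i in(("blue",.06,.044,0),("white",.07,.036,2),("clay",.054,.037,4)):
        print(n,c,colrim(n,k,c,h,r,b[i:i+2]))
E
python3 rims.py 0 -134 -26 -23 72 -25 -70; python3 rims.py 3 -80 0 -23 72 -25 -70
```

```text
scene blue (array([-135.3,  -27.5]), 54, np.float64(1.4))
scene white (array([-23.2,  72.3]), 87, np.float64(1.2))
scene clay (array([-24.1, -70.7]), 25, np.float64(1.2))
top blue (array([-133.7,  -26.1]), 40, np.float64(0.8))
top white (array([-22.9,  72.3]), 79, np.float64(0.9))
top clay (array([-24.3, -70.6]), 69, np.float64(1.0))
scene blue (array([-83.5,   4.3]), 99, np.float64(1.0))
scene white (array([-23.2,  72.4]), 99, np.float64(1.1))
scene clay (array([-23.8, -70.5]), 44, np.float64(1.1))
top blue None
top white (array([-23. ,  72.3]), 83, np.float64(0.9))
top clay (array([-24.3, -70.6]), 64, np.float64(1.1))
```

```bash
python3 -m creep '[{"translation":[-0.02,0,0.0],"roll":0.0,"hand":0.7},{"translation":[-0.04,0,0.0],"roll":0.0,"hand":0.7},{"translation":[-0.06,0.0,0.003],"roll":0.0,"hand":0.7},{"translation":[-0.08,0,0.003],"roll":0.0,"hand":0.7},{"translation":[-0.1,0,0.003],"roll":0.0,"hand":0.7},{"translation":[-0.12,0,0.003],"roll":0.0,"hand":0.7},{"translation":[-0.14,0,0.003],"roll":0.0,"hand":0.7},{"translation":[-0.14,0,0.003],"roll":0.0,"hand":0.7}]'
python3 - <<'E'
from h import *
plan(s2w(-.072,0),.189)
for n in("scene","top"):
    p,d=manip.camera(n); np.savez(f"{n}4.npz",p=p,d=d); cv2.imwrite(f"pics/{n}4.png",cv2.resize(p[100:300,140:400,::-1] if n=="scene" else p[100:300,150:410,::-1],(780,600),interpolation=cv2.INTER_CUBIC))
E
python3 rims.py 4 -38 2 -23 78 -25 -78
```

```text
time_s: 4.9
eef_pos: [0.576, 0.0973, 0.1896]
orientation: [0.074, 0.703, -0.703, -0.073]
ft_force: [-0.3, 0.3, 0.6]
grip_width: 0.701
t 4.9 tcp [0.576  0.0973 0.1896] stand [-85.1  -0.3] shift [-0.0438  0.002  -0.0008] roll -0.0001 q6 1.74 F [-0.3   0.25  0.62] grip 0.701
scene blue (array([-42.2,   2.2]), 31, np.float64(1.1))
scene white (array([-19.5,  83.9]), 98, np.float64(1.1))
scene clay (array([-19.2, -78.7]), 16, np.float64(0.6))
top blue None
top white (array([-19.7,  83.5]), 24, np.float64(0.8))
top clay (array([-19.7, -77.9]), 49, np.float64(1.2))
```

View pics/scene4.png

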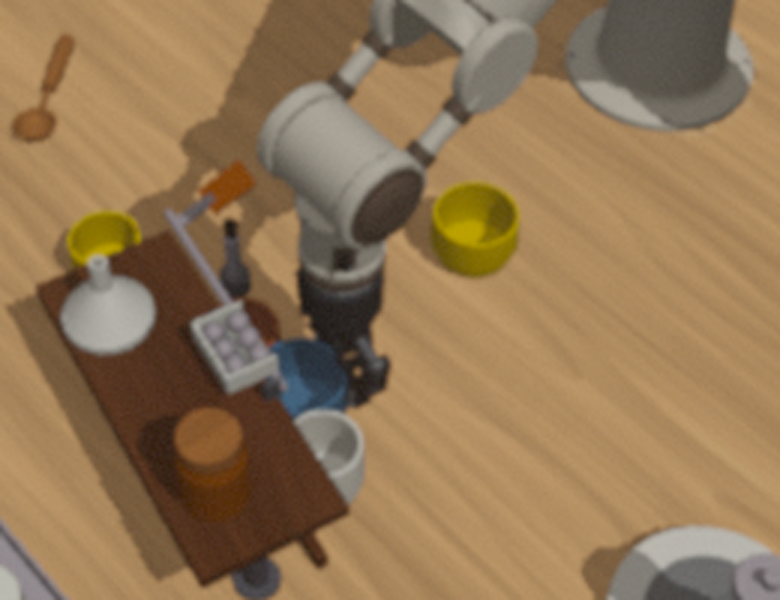

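The neighbours are now against the rail, at stand x ≈ −19.5 against about −20 expected. The blue cup is at (−42, +2), so about 14 mm to go.

```bash
python3 -m creep '[{"translation":[-0.01,0,0.004],"roll":0.0,"hand":0.7},{"translation":[-0.02,0,0.006],"roll":0.0,"hand":0.7},{"translation":[-0.03,0.0,0.006],"roll":0.0,"hand":0.7},{"translation":[-0.037,0,0.006],"roll":0.0,"hand":0.7},{"translation":[-0.043,0,0.006],"roll":0.0,"hand":0.7},{"translation":[-0.043,0,0.006],"roll":0.0,"hand":0.7}]'
python3 - <<'E'
from h import *
plan(s2w(-.072,0),.189)
p,d=manip.camera("scene"); np.savez("scene5.npz",p=p,d=d);np.savez("top5.npz",**np.load("top4.npz"))
E
python3 rims.py 5 -30 2 -23 83 -23 -80
```

```text
time_s: 5.75
eef_pos: [0.5875, 0.093, 0.1893]
orientation: [-0.074, -0.703, 0.703, 0.073]
ft_force: [-2.0, 0.5, 1.9]
grip_width: 0.698
t 5.75 tcp [0.5875 0.093  0.1893] stand [-72.9  -2.1] shift [-0.0031  0.0011 -0.0069] roll -0.0 q6 1.733 F [-1.99  0.53  1.89] grip 0.698
scene blue (array([-27.4,   2.1]), 13, np.float64(1.3))
scene white (array([-19.8,  83.7]), 94, np.float64(1.0))
scene clay (array([-18.8, -82.8]), 21, np.float64(1.2))
top blue None
top white (array([-19.7,  83.5]), 24, np.float64(0.8))
top clay (array([-19.7, -77.9]), 49, np.float64(1.2))
```

```bash
python3 -m creep '[{"translation":[-0.004,0,0.0],"roll":0.0,"hand":0.7},{"translation":[-0.004,0,0.0],"roll":0.0,"hand":0.7}]';python3 -m creep '[{"translation":[-0.004,0,0.0],"roll":0.0,"hand":0.7},{"translation":[-0.004,0,0.0],"roll":0.0,"hand":0.7}]'
```

```text
time_s: 6.05
eef_pos: [0.5885, 0.0928, 0.1893]
orientation: [-0.074, -0.703, 0.703, 0.074]
ft_force: [-1.6, 0.7, 1.4]
grip_width: 0.7
time_s: 6.3
eef_pos: [0.5895, 0.0926, 0.1892]
orientation: [0.073, 0.703, -0.703, -0.074]
ft_force: [-2.6, 1.9, 3.1]
grip_width: 0.7
```

```bash
python3 -m creep '[{"translation":[-0.004,0,0.0],"roll":0.0,"hand":0.7},{"translation":[-0.004,0,0.0],"roll":0.0,"hand":0.7}]';python3 -m creep '[{"translation":[-0.004,0,0.0],"roll":0.0,"hand":0.7},{"translation":[-0.004,0,0.0],"roll":0.0,"hand":0.7}]'
```

```text
time_s: 6.55
eef_pos: [0.5902, 0.0925, 0.189]
orientation: [0.073, 0.703, -0.703, -0.075]
ft_force: [-5.7, 1.7, 4.9]
grip_width: 0.704
time_s: 6.8
eef_pos: [0.5908, 0.0924, 0.1889]
orientation: [0.072, 0.703, -0.703, -0.075]
ft_force: [-9.2, 2.6, 6.0]
grip_width: 0.701
```

It stands firm against the rail at 9 N, so I back off and look.

```bash
python3 -m creep '[{"translation":[0.02,0,0.0],"roll":0.0,"hand":0.7},{"translation":[0.06,0,0.0],"roll":0.0,"hand":0.7},{"translation":[0.15,0,0.0],"roll":0.0,"hand":0.7},{"translation":[0.25,-0.05,0.0],"roll":0.0,"hand":0.7},{"translation":[0.25,-0.25,0.0],"roll":0.0,"hand":0.5},{"translation":[0.25,-0.45,0.0],"roll":0.0,"hand":0.3},{"translation":[0.25,-0.6,0.0],"roll":0.0,"hand":0},{"translation":[0.25,-0.6,0.0],"roll":0.0,"hand":0}]'
python3 - <<'E'
from h import *
plan(s2w(-.060,-.165),.37)
for n in("scene","top"):
    p,d=manip.camera(n); np.savez(f"{n}6.npz",p=p,d=d); cv2.imwrite(f"pics/{n}6.png",cv2.resize(p[100:300,140:400,::-1] if n=="scene" else p[100:300,150:410,::-1],(780,600),interpolation=cv2.INTER_CUBIC))
E
python3 rims.py 6 -28 2 -20 83 -20 -80
```

```text
time_s: 7.8
eef_pos: [0.5196, 0.1076, 0.3742]
orientation: [0.077, 0.703, -0.703, -0.07]
ft_force: [0.1, 0.2, -0.3]
grip_width: 0.001
t 7.8 tcp [0.5196 0.1076 0.3742] stand [-142.4   -1.8] shift [-0.2744  0.0158  0.5439] roll 0.0 q6 1.756 F [ 0.12  0.19 -0.26] grip 0.001
scene blue (array([-23.7,   2.3]), 13, np.float64(1.1))
scene white (array([-19.7,  83.7]), 97, np.float64(1.3))
scene clay (array([-19.1, -82.4]), 20, np.float64(1.0))
top blue None
top white (array([-19.1,  83.8]), 57, np.float64(1.2))
top clay (array([-19.8, -82.3]), 74, np.float64(0.9))
```

View pics/scene6.png

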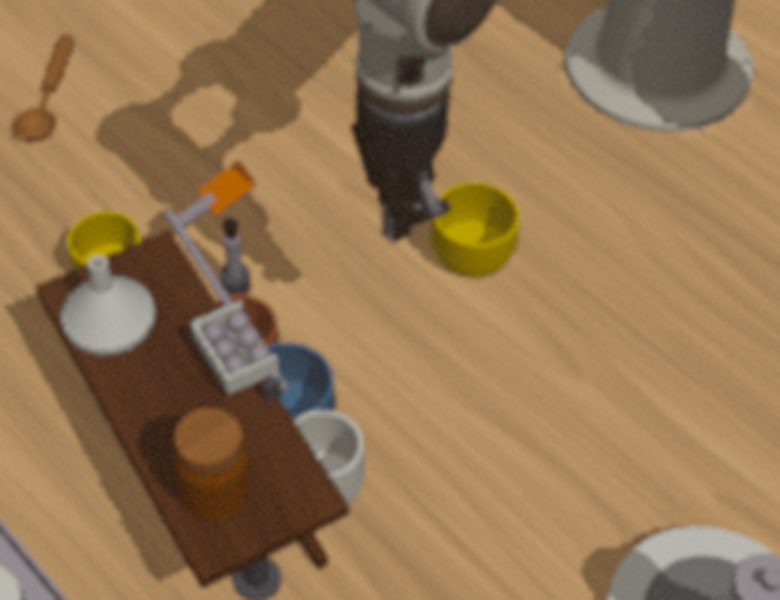

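View pics/top6.png

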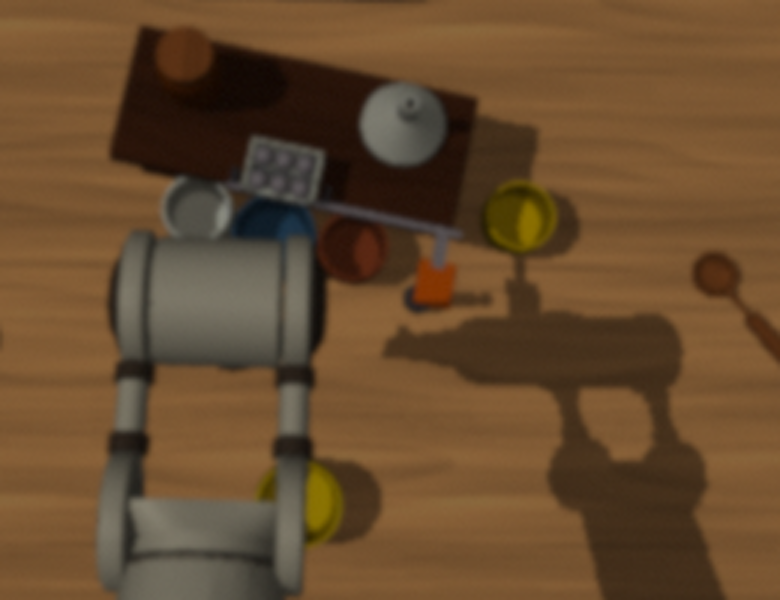

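The blue cup at scene crop (303,380) sits between white (335,450) and clay (255,320), and none has toppled. The neighbours' midpoint puts its y at about 0.5 mm. Next I move over the paddle and check the top view unobstructed.

```bash
python3 -m creep '[{"translation":[0,0,0.15],"roll":0.0,"hand":0},{"translation":[-0.02,0,0.3],"roll":0.0,"hand":0},{"translation":[-0.12,0,0.45],"roll":0.0,"hand":0},{"translation":[-0.22,0,0.544],"roll":0.0,"hand":0},{"translation":[-0.274,0,0.544],"roll":0.0,"hand":0},{"translation":[-0.274,0,0.544],"roll":0.0,"hand":0}]'
python3 - <<'E'
from h import *
plan(s2w(-.060,-.165),.345)
for n in("scene","top"):
    p,d=manip.camera(n); np.savez(f"{n}7.npz",p=p,d=d); cv2.imwrite(f"pics/{n}7.png",cv2.resize(p[100:300,140:400,::-1] if n=="scene" else p[100:300,150:410,::-1],(780,600),interpolation=cv2.INTER_CUBIC))
E
python3 rims.py 7 -28 1 -20 83 -20 -80
```

```text
time_s: 8.65
eef_pos: [0.5651, -0.0695, 0.3668]
orientation: [0.073, 0.704, -0.703, -0.075]
ft_force: [-0.2, -0.2, -1.0]
grip_width: -0.001
t 8.65 tcp [ 0.5651 -0.0695  0.3668] stand [ -61.2 -165.7] shift [-0.0044  0.0728 -0.0022] roll -0.0005 q6 1.446 F [-0.25 -0.16 -0.98] grip -0.001
scene blue (array([-27.3,   0.3]), 13, np.float64(1.0))
scene white (array([-19.6,  84. ]), 103, np.float64(1.0))
scene clay (array([-19.9, -83.1]), 23, np.float64(1.2))
top blue (array([-26.7,   1.2]), 61, np.float64(1.1))
top white (array([-19.2,  83.9]), 75, np.float64(1.1))
top clay (array([-19.6, -82.6]), 61, np.float64(0.9))
```

View pics/scene7.png

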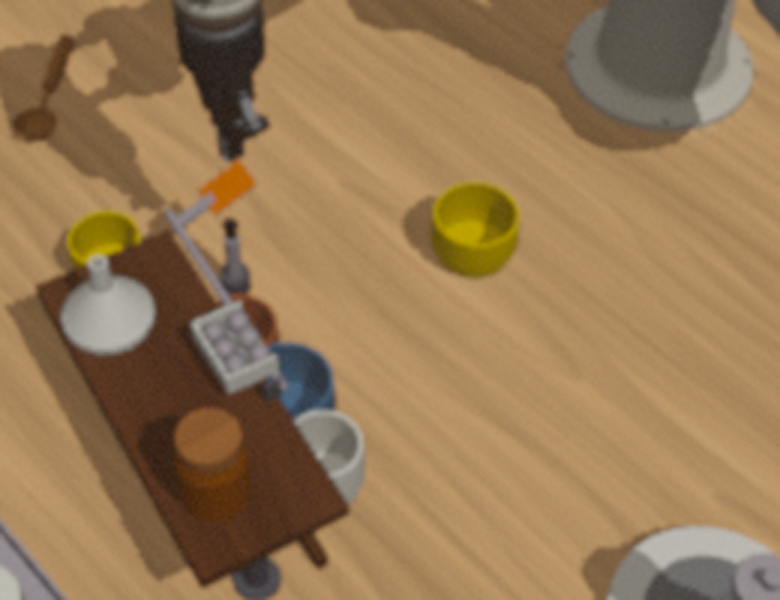

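View pics/top7.png

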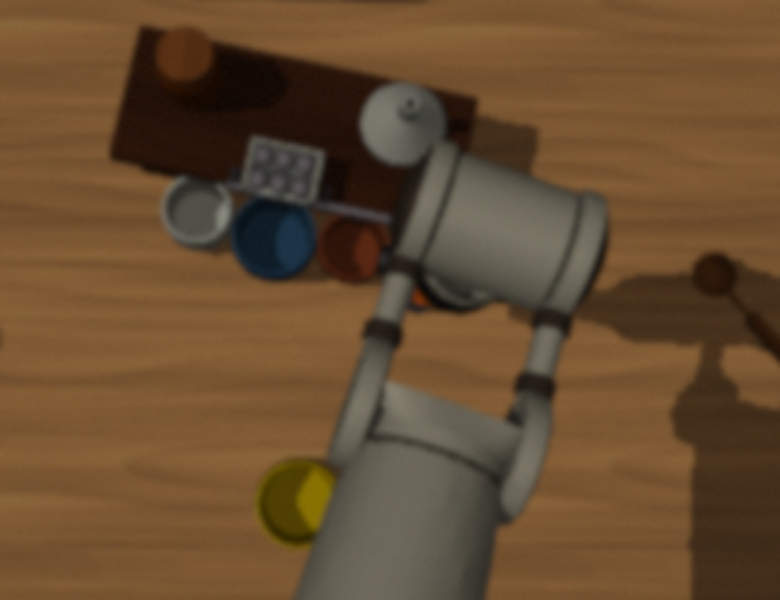

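The blue cup is at stand (−27, +1) mm, so it is home, and all balls are still in the tray at top crop (285,170). Now I press.

```bash
python3 -m creep '[{"translation":[0,0.03,0],"roll":0.0,"hand":0},{"translation":[0,0.06,0],"roll":0.0,"hand":0},{"translation":[0,0.075,0],"roll":0.0,"hand":0},{"translation":[0,0.085,0],"roll":0.0,"hand":0},{"translation":[0,0.092,0],"roll":0.0,"hand":0},{"translation":[0,0.099,0],"roll":0.0,"hand":0},{"translation":[0,0.106,0],"roll":0.0,"hand":0},{"translation":[0,0.112,0],"roll":0.0,"hand":0}]'
python3 -m creep '[{"translation":[0,0.006,0],"roll":0.0,"hand":0},{"translation":[0,0.012,0],"roll":0.0,"hand":0},{"translation":[0,0.018,0],"roll":0.0,"hand":0},{"translation":[0,0.024,0],"roll":0.0,"hand":0},{"translation":[0,0.03,0],"roll":0.0,"hand":0},{"translation":[0,0.036,0],"roll":0.0,"hand":0},{"translation":[0,0.042,0],"roll":0.0,"hand":0},{"translation":[0,0.048,0],"roll":0.0,"hand":0}]'
python3 - <<'E'
from h import *
p,d=manip.camera("scene"); cv2.imwrite(f"pics/scene8.png",cv2.resize(p[130:260,160:330,::-1],(780,596),interpolation=cv2.INTER_CUBIC))
E
```

```text
time_s: 9.75
eef_pos: [0.5653, -0.0691, 0.3356]
orientation: [-0.074, -0.703, 0.703, 0.074]
ft_force: [0.0, 0.2, 0.6]
grip_width: -0.001
time_s: 10.75
eef_pos: [0.5652, -0.0691, 0.3211]
orientation: [0.074, 0.703, -0.703, -0.074]
ft_force: [-0.1, 0.7, 2.0]
grip_width: 0.002
```

View pics/scene8.png

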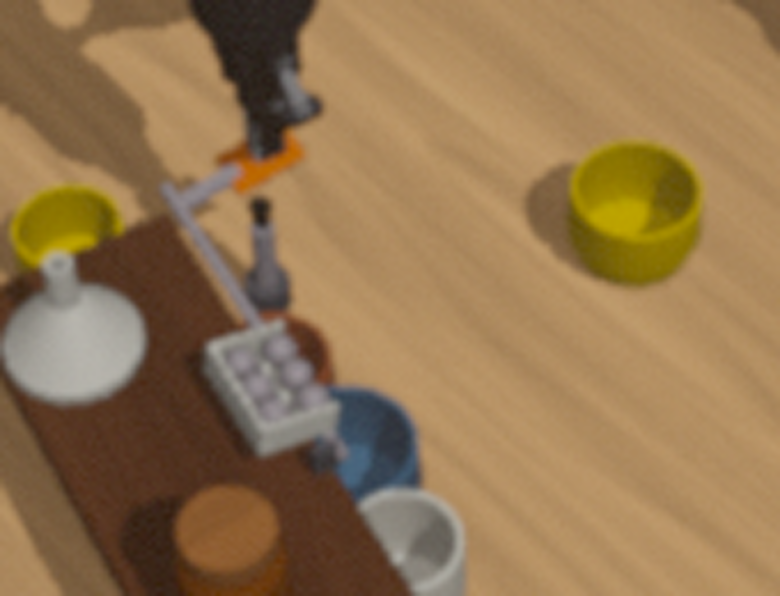

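The closed fingers sit on the paddle at crop (265,155). The tray is tipping smoothly and all six balls are in place. I continue slowly.

```bash
python3 -m creep '[{"translation":[0,0.006,0],"roll":0.0,"hand":0},{"translation":[0,0.012,0],"roll":0.0,"hand":0},{"translation":[0,0.018,0],"roll":0.0,"hand":0},{"translation":[0,0.024,0],"roll":0.0,"hand":0},{"translation":[0,0.03,0],"roll":0.0,"hand":0},{"translation":[0,0.036,0],"roll":0.0,"hand":0},{"translation":[0,0.042,0],"roll":0.0,"hand":0},{"translation":[0,0.048,0],"roll":0.0,"hand":0}]'
python3 -m creep '[{"translation":[0,0.005,0],"roll":0.0,"hand":0},{"translation":[0,0.01,0],"roll":0.0,"hand":0},{"translation":[0,0.014,0],"roll":0.0,"hand":0},{"translation":[0,0.018,0],"roll":0.0,"hand":0},{"translation":[0,0.022,0],"roll":0.0,"hand":0},{"translation":[0,0.026,0],"roll":0.0,"hand":0},{"translation":[0,0.03,0],"roll":0.0,"hand":0},{"translation":[0,0.034,0],"roll":0.0,"hand":0}]'
python3 - <<'E'
from h import *
p,d=manip.camera("scene"); cv2.imwrite(f"pics/scene9.png",cv2.resize(p[130:260,160:330,::-1],(780,596),interpolation=cv2.INTER_CUBIC))
E
```

```text
time_s: 11.8
eef_pos: [0.5652, -0.0691, 0.3068]
orientation: [0.074, 0.703, -0.703, -0.074]
ft_force: [-1.0, 0.5, 1.2]
grip_width: -0.003
time_s: 12.8
eef_pos: [0.5654, -0.0691, 0.2968]
orientation: [-0.074, -0.703, 0.703, 0.073]
ft_force: [-1.0, 0.2, 1.3]
grip_width: 0.001
```

View pics/scene9.png

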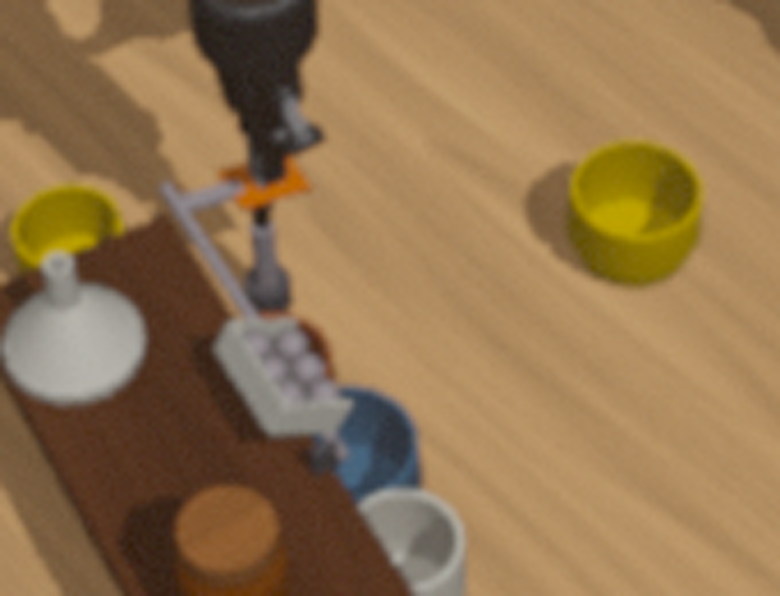

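The tray is at roughly 25–30° with all six balls still in it, and the paddle at crop (265,185) is nearing the dome. I use 1 mm rows from here.

```bash
R='1'; python3 -m creep '[{"translation":[0,0.003,0],"roll":0.0,"hand":0},{"translation":[0,0.006,0],"roll":0.0,"hand":0},{"translation":[0,0.009,0],"roll":0.0,"hand":0},{"translation":[0,0.012,0],"roll":0.0,"hand":0},{"translation":[0,0.015,0],"roll":0.0,"hand":0}]'
python3 -m creep '[{"translation":[0,0.003,0],"roll":0.0,"hand":0},{"translation":[0,0.006,0],"roll":0.0,"hand":0},{"translation":[0,0.009,0],"roll":0.0,"hand":0}]'
```

```text
time_s: 13.48
eef_pos: [0.5654, -0.0692, 0.2922]
orientation: [-0.074, -0.703, 0.703, 0.073]
ft_force: [1.8, -0.5, 1.1]
grip_width: -0.002
time_s: 13.85
eef_pos: [0.5653, -0.0691, 0.2895]
orientation: [-0.074, -0.703, 0.703, 0.074]
ft_force: [1.4, -1.1, 2.8]
grip_width: 0.005
```

Run:
```python
from h import *
p,d=manip.camera("scene"); cv2.imwrite(f"pics/scene10.png",cv2.resize(p[130:260,160:330,::-1],(780,596),interpolation=cv2.INTER_CUBIC))
```

```text
(no output)
```

View pics/scene10.png

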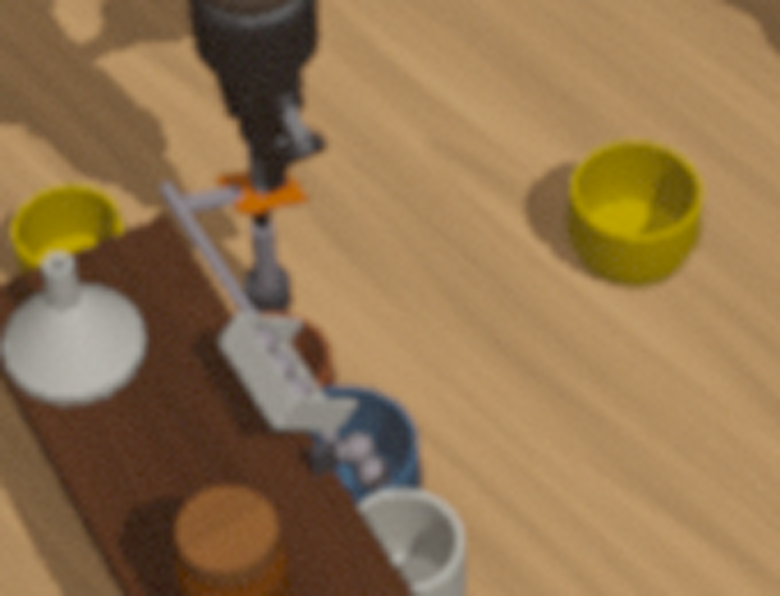

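The front row has dropped into the blue cup (balls at crop (355,455)) and the back row is still in the tray at (285,360). Now I feel for the stop in small steps.

```bash
python3 -m creep '[{"translation":[0,0.002,0],"roll":0.0,"hand":0},{"translation":[0,0.003,0],"roll":0.0,"hand":0},{"translation":[0,0.003,0],"roll":0.0,"hand":0}]'
```

```text
time_s: 14.28
eef_pos: [0.5652, -0.0691, 0.2885]
orientation: [0.074, 0.703, -0.703, -0.074]
ft_force: [1.5, -0.2, 1.9]
grip_width: -0.001
```

```bash
python3 -m creep '[{"translation":[0,0.002,0],"roll":0.0,"hand":0},{"translation":[0,0.003,0],"roll":0.0,"hand":0},{"translation":[0,0.003,0],"roll":0.0,"hand":0}]'; python3 -c "
from workcell import manip;print(manip.get_obs()['ft_force'])"
```

```text
time_s: 14.65
eef_pos: [0.5652, -0.0691, 0.2876]
orientation: [0.074, 0.703, -0.703, -0.074]
ft_force: [0.8, -0.7, 1.7]
grip_width: -0.002
[ 0.82638501 -0.72261035  1.7088308 ]
```

```bash
python3 -m creep '[{"translation":[0,0.002,0],"roll":0.0,"hand":0},{"translation":[0,0.003,0],"roll":0.0,"hand":0},{"translation":[0,0.003,0],"roll":0.0,"hand":0}]'; python3 -m creep '[{"translation":[0,0.002,0],"roll":0.0,"hand":0},{"translation":[0,0.003,0],"roll":0.0,"hand":0},{"translation":[0,0.003,0],"roll":0.0,"hand":0}]'
```

```text
time_s: 15.02
eef_pos: [0.5653, -0.0691, 0.2868]
orientation: [0.074, 0.703, -0.703, -0.074]
ft_force: [0.9, 0.5, 1.1]
grip_width: -0.001
time_s: 15.4
eef_pos: [0.5652, -0.0691, 0.2859]
orientation: [0.074, 0.703, -0.703, -0.074]
ft_force: [0.9, -0.4, 2.3]
grip_width: 0.001
```

```bash
for i in 1; do python3 -m creep '[{"translation":[0,0.002,0],"roll":0.0,"hand":0},{"translation":[0,0.004,0],"roll":0.0,"hand":0},{"translation":[0,0.004,0],"roll":0.0,"hand":0}]'; done; python3 -m creep '[{"translation":[0,0.002,0],"roll":0.0,"hand":0},{"translation":[0,0.004,0],"roll":0.0,"hand":0},{"translation":[0,0.004,0],"roll":0.0,"hand":0}]'
```

```text
time_s: 15.78
eef_pos: [0.5652, -0.0691, 0.2846]
orientation: [0.074, 0.703, -0.703, -0.074]
ft_force: [1.5, 0.0, 1.5]
grip_width: -0.002
time_s: 16.15
eef_pos: [0.5652, -0.0691, 0.2834]
orientation: [0.074, 0.703, -0.703, -0.074]
ft_force: [0.7, -0.3, 1.8]
grip_width: 0.001
```

```bash
python3 -m creep '[{"translation":[0,0.002,0],"roll":0.0,"hand":0},{"translation":[0,0.004,0],"roll":0.0,"hand":0},{"translation":[0,0.004,0],"roll":0.0,"hand":0}]'
python3 - <<'E'
from h import *
p,d=manip.camera("scene"); cv2.imwrite(f"pics/scene11.png",cv2.resize(p[130:260,160:330,::-1],(780,596),interpolation=cv2.INTER_CUBIC))
E
```

```text
time_s: 16.52
eef_pos: [0.5654, -0.0691, 0.2826]
orientation: [-0.074, -0.703, 0.703, 0.073]
ft_force: [0.7, 0.3, 4.5]
grip_width: -0.003
```

View pics/scene11.png

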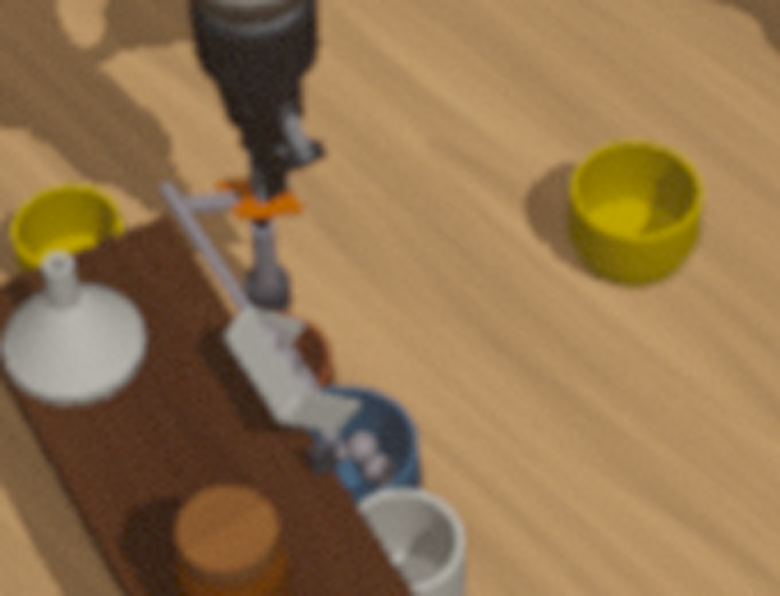

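Fz has risen to 4.5 N and the paddle is touching the dome at (262,215). I press slightly further to confirm.

```bash
python3 -m creep '[{"translation":[0,0.002,0],"roll":0.0,"hand":0},{"translation":[0,0.003,0],"roll":0.0,"hand":0},{"translation":[0,0.003,0],"roll":0.0,"hand":0}]'
```

```text
time_s: 16.95
eef_pos: [0.5655, -0.0691, 0.282]
orientation: [-0.074, -0.703, 0.703, 0.073]
ft_force: [-1.1, 0.5, 5.1]
grip_width: 0.001
```

```bash
python3 -m creep '[{"translation":[0,0.002,0],"roll":0.0,"hand":0},{"translation":[0,0.002,0],"roll":0.0,"hand":0},{"translation":[0,0.002,0],"roll":0.0,"hand":0}]'
```

```text
time_s: 17.32
eef_pos: [0.5656, -0.0691, 0.2817]
orientation: [-0.074, -0.703, 0.703, 0.073]
ft_force: [-0.8, 1.6, 8.7]
grip_width: -0.001
```

The stop is firmly met at about 8 N. Now I let the tray up slowly.

```bash
python3 -m creep '[{"translation":[0,-0.006,0],"roll":0.0,"hand":0},{"translation":[0,-0.013,0],"roll":0.0,"hand":0},{"translation":[0,-0.021,0],"roll":0.0,"hand":0},{"translation":[0,-0.029,0],"roll":0.0,"hand":0},{"translation":[0,-0.037,0],"roll":0.0,"hand":0},{"translation":[0,-0.045,0],"roll":0.0,"hand":0},{"translation":[0,-0.053,0],"roll":0.0,"hand":0},{"translation":[0,-0.061,0],"roll":0.0,"hand":0}]'
python3 -m creep '[{"translation":[0,-0.008,0],"roll":0.0,"hand":0},{"translation":[0,-0.016,0],"roll":0.0,"hand":0},{"translation":[0,-0.024,0],"roll":0.0,"hand":0},{"translation":[0,-0.032,0],"roll":0.0,"hand":0},{"translation":[0,-0.04,0],"roll":0.0,"hand":0},{"translation":[0,-0.048,0],"roll":0.0,"hand":0},{"translation":[0,-0.056,0],"roll":0.0,"hand":0},{"translation":[0,-0.064,0],"roll":0.0,"hand":0}]'
python3 -m creep '[{"translation":[0,-0.008,0],"roll":0.0,"hand":0},{"translation":[0,-0.016,0],"roll":0.0,"hand":0},{"translation":[0,-0.024,0],"roll":0.0,"hand":0},{"translation":[0,-0.032,0],"roll":0.0,"hand":0},{"translation":[0,-0.04,0],"roll":0.0,"hand":0},{"translation":[0,-0.06,0],"roll":0.0,"hand":0},{"translation":[0,-0.12,0],"roll":0.0,"hand":0},{"translation":[0,-0.2,0],"roll":0.0,"hand":0}]'
python3 -m creep '[{"translation":[0.1,-0.02,0],"roll":0.0,"hand":0},{"translation":[0.25,-0.05,0.1],"roll":0.0,"hand":0},{"translation":[0.4,-0.05,0.25],"roll":0.0,"hand":0},{"translation":[0.5,-0.05,0.4],"roll":0.0,"hand":0},{"translation":[0.5,-0.05,0.5],"roll":0.0,"hand":0},{"translation":[0.5,-0.05,0.5],"roll":0.0,"hand":0},{"translation":[0.5,-0.05,0.5],"roll":0.0,"hand":0}]'
python3 - <<'E'
from h import *
for n in("scene","top"):
    p,d=manip.camera(n); np.savez(f"{n}12.npz",p=p,d=d); W=cloud(n,d)
    cv2.imwrite(f"pics/{n}12.png",cv2.resize(p[130:260,160:330,::-1] if n=="scene" else p[100:230,180:350,::-1],(780,596),interpolation=cv2.INTER_CUBIC))
E
python3 rims.py 12 -28 1 -20 83 -20 -82
```

```text
time_s: 18.32
eef_pos: [0.5653, -0.0691, 0.2993]
orientation: [0.074, 0.703, -0.703, -0.074]
ft_force: [-1.8, 0.0, 1.6]
grip_width: 0.003
time_s: 19.32
eef_pos: [0.5654, -0.0691, 0.3185]
orientation: [-0.074, -0.703, 0.703, 0.073]
ft_force: [1.1, -0.4, 0.3]
grip_width: 0.0
time_s: 20.32
eef_pos: [0.565, -0.069, 0.3792]
orientation: [0.073, 0.703, -0.703, -0.074]
ft_force: [0.3, -0.2, 0.6]
grip_width: -0.0
time_s: 21.2
eef_pos: [0.3876, -0.1844, 0.3939]
orientation: [0.074, 0.703, -0.703, -0.073]
ft_force: [-0.6, 0.1, 0.5]
grip_width: 0.002
scene blue None
scene white (array([-19.7,  83.7]), 90, np.float64(1.3))
scene clay (array([-19.5, -83.3]), 24, np.float64(1.2))
top blue (array([-26.8,   1.1]), 50, np.float64(1.3))
top white (array([-19.3,  83.7]), 77, np.float64(1.1))
top clay (array([-19.8, -82.3]), 76, np.float64(1.0))
```

View pics/scene12.png

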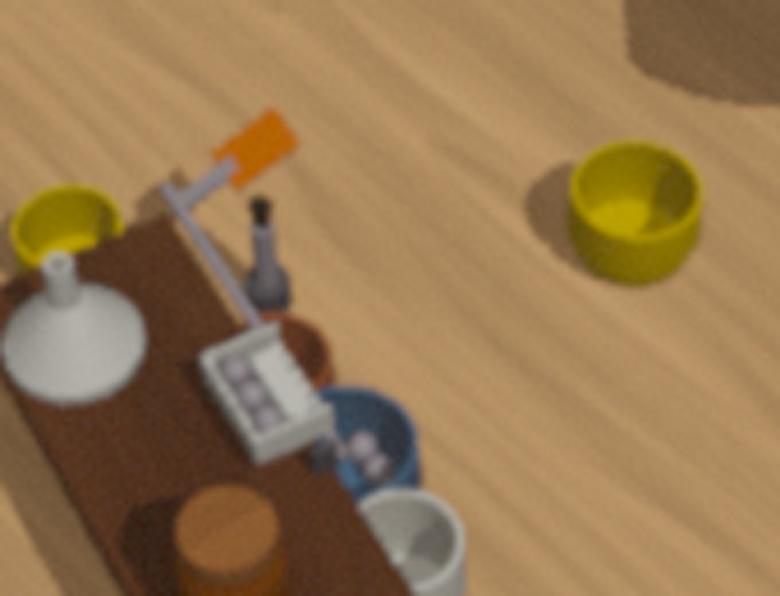

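View pics/top12.png

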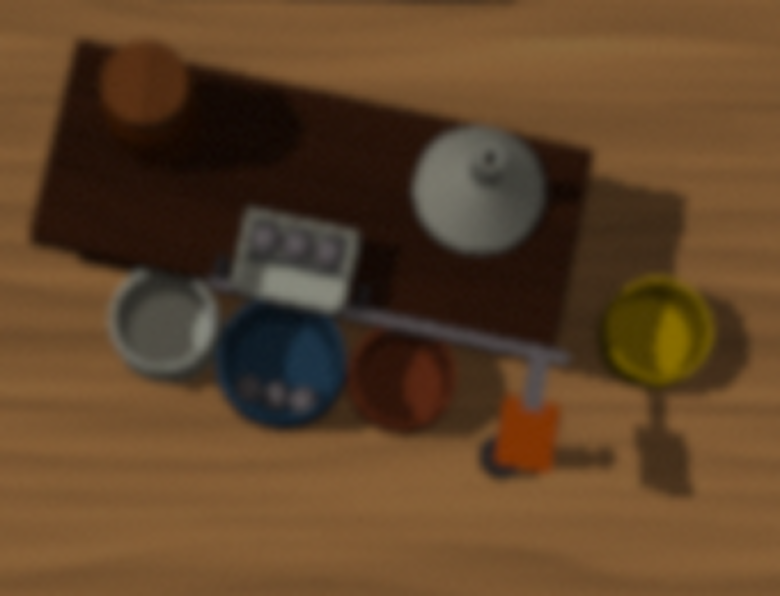

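There are three balls in the blue cup, at top crop (250,385), (275,393) and (302,400). The back row is in the tray at (265,235) to (325,248), and the cups are upright. One last check compares the paddle's level with the start.

Run:
```python
from h import *
from scipy.spatial import cKDTree
for k in(0,12):
    p,d,W=load("top",k); hsv=cv2.cvtColor(p,cv2.COLOR_RGB2HSV)
    m=(hsv[...,0]<14)&(hsv[...,1]>200)&(W[...,2]>.12)&(W[...,1]<-.03)&(W[...,1]>-.13)&(W[...,0]<.64)&(W[...,0]>.5)
    print(k,m.sum(),W[m].mean(0).round(4))
o=manip.get_obs();print(o['time_s'],o['dq'].round(3)); manip.finish_job()
```

```text
0 161 [ 0.5679 -0.069   0.1567]
12 165 [ 0.5686 -0.069   0.1562]
21.3 [ 0.004  0.003  0.002 -0.001 -0.005 -0.001]
the job is handed in; nothing more can be done
```

The job is handed in at 21.3 s, with both parts done in the order asked.

**Cup:** I slid the blue cup along the table with two part-open fingers, between the white and clay cups, until it came up on the rail at about 9 N. In the last pictures it stands at stand (−27, +1) mm, against (−28, 0) for home. White stands at y = +84 mm and clay at y = −82 to −83 mm, both upright and against the rail.

**Tray:** I pressed the paddle in steps of about 1 mm until the force rose from about 2 N to 4.5, 5.1 and then 8.7 N. The last reading is just over the 4–8 N at which the stop is surely met, and far below 20 N. I then let the tray up slowly.

**Last checks:**
- Three balls are in the blue cup and three are still in the back row.
- The paddle is within 1 mm of its starting position, so the tray is level again.
- The things near the row look undisturbed and the arm is clear of everything. I did not look again at the carafe and scoop at the end, but the arm never came near the carafe and passed the scoop only well above the table.

**Disagreement:** some scene-camera fits of the blue cup's rim were poor or missing because the tray hides part of it. Its final position therefore rests on the top camera.

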